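Pin the hold-down bar of a plate clamp with a snap-ring linchpin

TASK

Make the well plate safe in its clamp: swing the hold-down bar fully down over the plate so that its fork straddles the steel eye, push the loose linchpin through the eye from the side nearer the robot until its head stops against it, with the grip tab upward, then swing the linchpin's sprung ring right over the eye and press it down until it snaps onto the pin's end. Do not push the plate out of its corners, and leave the stapler and the brown bottle where they are.

Things in the scene. Friction and masses are not known exactly. Their poses are not given: they have to be found in the camera images.
- clamp: Plate clamp, fixed to the worktop: an aluminium slab 150 mm (its x) by 235 mm (its y), top face 20 mm above the worktop. Origin: on the worktop under the centre of the plate's place; z up; its -x side is the one nearer the robot. A hinge block stands at y = +90 mm, the steel eye at y = -95 mm.
- eye_mouth (a point): Centre of the hole's near (-x) mouth in the steel eye, 58 mm above the worktop; axes as the clamp's. The hole is square, 22 mm wide and high, and runs 34 mm straight along +x, right through. The eye is 34 mm long (x), 31 mm wide (y) and its top is 75 mm above the worktop.
- bar (a joint): Hold-down bar of flat steel, 8 mm thick, hinged on an axis along the clamp's x at clamp position (0, +90, 41) mm; it reaches 210 mm from the hinge toward -y. 0 rad = fully down (flat, top face 45 mm above the worktop, fork prongs on both sides of the eye), grows as it is raised (1.35 = almost upright). Stiff hinge: stays where it is left; about 2 to 3 N at its end moves it.
- bar_end (a point): Middle of the cross piece of the bar's fork, on the top face, 155 mm from the hinge axis. From there toward the hinge the bar is 26 mm wide; the two prongs (14 mm wide, 36 to 66 mm apart inside to outside) run on 55 mm from here.
- linchpin: Loose steel linchpin, 0.22 kg, lying on the worktop, grip tab up. Origin: on the shank's axis in the head's stop face; x to the tip, z up the tab. Shank 18 mm square, 58 mm long. Head behind it: flange 34 mm wide at x = -8 to 0 mm, tab, hinge block 42 mm wide at x = -46 to -30 mm. All undersides at z = -9 mm. Home: the origin is at the eye's mouth, 2 mm below its centre.
- pin_grip (a point): Point in the grip tab, 36 mm above the shank's axis at x = -19 mm. The tab is 22 mm long (x), 14 mm thick (y, grasp across this), and rises to 46 mm above the axis; below 12 mm above the axis the wider flange and hinge block stand close before and behind it.
- pin_tip (a point): End of the shank, on its axis, 58 mm from the stop face; the last 14 mm of the shank are only 14 mm wide and 16 mm high, with a rounded end. Home, 24 mm of shank stand out of the eye's far side.
- ring (a joint): The pin's ring, a U of 8 mm round wire, 62 mm wide over its legs, hinged on the head at the pin's x = -38 mm on the shank's axis (hinge along y). 0 rad = folded straight back, 1.57 = straight up, 3.14 = closed over the pin's end. Stays where it is left; 0.5 N at its cross bar moves it. At 3.04 the cross bar meets a sprung lip (press down, 5 to 8 N), then snaps home at 3.12 to 3.16.
- ring_bar (a point): Middle of the ring's cross bar, 98 mm from the ring's hinge: round wire 8 mm thick, straight for 38 mm, with 46 mm between the legs inside. Closed, it lies in a notch in the pin's end, level with the shank's axis; the pin's end is 14 mm wide there, so the cross bar is free to press on both sides of it.
- plate: White well plate, 86 mm (clamp x) by 128 mm (clamp y), 15 mm high, lying loose between four pairs of 6 mm high locating corners on the clamp slab, origin at the centre of its underside.
- stapler: Stapler, 130 x 36 x 46 mm, origin under its centre; a bystander.
- bottle: Brown reagent bottle, 64 mm across, 135 mm high, origin under its centre; a bystander.

How it is judged:
On the way, in this order (a step that is already met when the one before it is completed fails the run):
1. the hold-down bar is fully down (value of joint bar below 0.05 rad), for 0.2 s.
2. the linchpin is fully home in the eye, ring not yet closed (value of joint bar below 0.05 rad and x of linchpin in the frame of eye_mouth between -0.005 and 0.005 m and y of linchpin in the frame of eye_mouth between -0.006 and 0.006 m and z of linchpin in the frame of eye_mouth between -0.006 and 0.006 m and angle between the x axis of linchpin and the x axis of eye_mouth, either way round below 0.2 rad and value of joint ring below 2.9 rad), for 0.2 s.
3. the ring has snapped onto the pin's end (value of joint bar below 0.05 rad and x of linchpin in the frame of eye_mouth between -0.005 and 0.005 m and y of linchpin in the frame of eye_mouth between -0.006 and 0.006 m and z of linchpin in the frame of eye_mouth between -0.006 and 0.006 m and angle between the x axis of linchpin and the x axis of eye_mouth, either way round below 0.2 rad and value of joint ring above 3.1 rad), for 0.2 s.
At the end, for the whole second after the job is handed in: Bar within 0.05 rad of down; linchpin through the eye: stop face within 5 mm of the eye's near mouth, shank within 6 mm of the hole's axis and 0.2 rad of its direction, grip tab upright within 0.25 rad; ring snapped on the pin's end (past 3.10 rad); all at rest (all of step 3 and linear speed of linchpin below 0.02 m/s and angle between linchpin's own z axis and vertical below 0.25 rad); the robot touches nothing.
It fails at once if the plate is shifted more than 10 mm (distance of plate from where it was at the start of the episode above 0.01 m).
It fails at once if the stapler or bottle is moved more than 30 mm (distance of any of stapler, bottle from where it was at the start of the episode above 0.03 m).
It also fails if it takes over 72 s, if anything falls off the work surface, if the arm or the gripper's body presses on something with over 40 N, if the wrist force passes 120 N, or if a joint passes its speed limit or range.

ROBOT

A 6-joint arm with a two-finger parallel gripper is mounted at the origin on a cart in front of the work surface, level with it; the furniture and walls round the work are solid. World frame = base frame: x ahead of the robot, y to its left, z up, the work surface at z = 0. Lengths are in m, angles in rad, forces in N, time in s.
With the tool pointing down it reaches from about 0.425 to 0.95 m from the base axis. Payload 3.5 kg.
Tool frame: the origin (TCP) lies at the very end of the fingers, on their centre line; the grasp point (between the pads) lies ctrl.tcp_to_grasp behind it (ctrl.tcp_to_grasp is the distance from the TCP to the grasp point, in m); z points along the fingers, y is the line along which they close (so a half turn about z gives the same grasp; the last joint's range is limited). The gripper opens to 85 mm and grips with 20 to 120 N. Pads are 22 mm wide; open, the fingers measure 114 mm over their backs; the gripper's body (76 mm by 85 mm) begins 54 mm behind the grasp point. The pads swing forward as they close: fully open they stand 13 mm farther back than shut.
Start: joints at [-0.15, 0.286, 1.577, -0, 1.279, -0.15], TCP at [0.675, 0, 0.231] pointing down, gripper open.
Joint ranges: [-2.77, 2.77], [-0.9, 2.22], [0.21, 2.48], [-1.53, 4.67], [0.24, 2.81], [-2.84, 2.84]. Speed limits (rad/s): [2.79, 2.79, 3.14, 3.14, 3.14, 3.14].

INTERFACE

Orientations are given as a unit quaternion [x, y, z, w].
In Python, from plant import ctrl gives the robot as it stands.
- The arm moves only by the shell command python3 -m inch 'ROWS' [FORCE]. ROWS is JSON, a list of rows, each an object with "slide": the shift along the tool's x, y, z in cm, a list of three; "turn": the turn about the tool's z in rad; "grip": the finger opening in cm, from 0 to 8.54. A call has 1 to 20 rows; each row is the pose to reach, as a shift and turn from the pose commanded when the call began, along the tool's axes at that moment; what a row does not reach only later rows make up. A row lasts 1/10 s, in which the tool goes at most 50 mm and 8.59 degrees, less where a joint would pass 70% of its speed; a pose out of reach is approached as far as the arm can. A call with a gripper value outside its range is refused whole. The fingers move at their own pace and stop on an object; FORCE is the grip in N (left out, the last holds). Time passes only in rows, so rows that repeat a pose let the fingers close. It gives the time, the measured TCP pose, the force, the opening and the grip force at its end, in the units of the state.
- ctrl.get_state(): the state, without advancing time (a new reading comes with each control period).
- ctrl.read_camera(name): name is "side" or "top" or "wrist"; returns (picture, depth): 480x640x3 uint8, red, green, blue; 480x640 float32, m along the optical axis (not along the pixel's ray), 0 where there is no reading.
- ctrl.camera_info(name): a dict with "K" (3x3 intrinsics, pixels), "D" ([k1, k2, p1, p2, k3] as OpenCV has them; the pictures are not rectified), "camera_from_world" (4x4, takes a point from world to camera coordinates); the wrist camera has in their place "T_tool_cam" (4x4, takes a point from camera to tool coordinates, whose origin is the TCP and whose axes are the flange's). Camera axes: x right, y down, z forward; pixel columns grow to the right and rows downward; lengths in m; the calibration is good to about 2 mm. A picture is of the moment at which its call begins: read the wrist's pose just before it. camera_info takes no time and is no camera call.
- ctrl.sign_off(): hands the job in; it is judged then, once.
The state is a dict: "time": time; "qpos": joint angles; "dq": joint speeds; "joint_efforts": joint torques, N m; "eef_pos": TCP position; "tcp_rot": TCP orientation; "contact_force": force on the tool from outside, world axes, zero at the start; "wrist_torque": the same for the moment, N m; "opening": opening from 0.0 (shut) to 1.0 (fully open); "finger_force": force on a finger pad.
Only numpy, scipy, OpenCV 4.12 (cv2) and the standard library are available. Lean on these libraries where they do the work, as an engineer would, in place of code of your own. Each camera call takes 0.05 s, during which the arm holds its last target. There are 200 camera calls.

## Working session

There is one attempt and no reset: what is moved stays moved. The work goes in short steps, Python scripts to look and compute and a shell command to move; the robot and the scene stay as the last step left them, time stands still between calls to the robot, and variables do not carry over. Pictures are saved under pics/ and viewed, at most 10 in all, crops included, and the job is handed in when it is done.

```bash
ls; mkdir -p pics; cat > h.py <<'E'
import numpy as np,cv2
from plant import ctrl
from scipy.spatial.transform import Rotation as R
def look(n):
    s=ctrl.get_state(); im,d=ctrl.read_camera(n); i=ctrl.camera_info(n)
    if n=='wrist':
        T=np.eye(4);T[:3,:3]=R.from_quat(s['tcp_rot']).as_matrix();T[:3,3]=s['eef_pos'];W=T@i['T_tool_cam']
    else: W=np.linalg.inv(i['camera_from_world'])
    return im,d,np.array(i['K'],float),np.array(i['D'],float),W
def cloud(d,K,D,W):
    h,w=d.shape;u,v=np.meshgrid(np.arange(w),np.arange(h))
    p=cv2.undistortPoints(np.stack([u,v],-1).reshape(-1,1,2).astype(float),K,D).reshape(h,w,2)
    c=np.dstack([p*d[...,None],d]);return c@W[:3,:3].T+W[:3,3]
def ray(px,K,D,W,z):
    p=cv2.undistortPoints(np.array(px,float).reshape(-1,1,2),K,D).reshape(-1,2)
    r=np.c_[p,np.ones(len(p))]@W[:3,:3].T;o=W[:3,3]
    return o+r*((z-o[2])/r[:,2])[:,None]
E
python3 - <<'E'
from h import *
s=ctrl.get_state();print(s, ctrl.tcp_to_grasp)
for n in['top','side']:
    im,d,K,D,W=look(n);cv2.imwrite(f'pics/{n}0.png',im[...,::-1]);np.savez(f'{n}0.npz',im=im,d=d,K=K,D=D,W=W);print(n,W.round(3).tolist(),K[0,0])
print(ctrl.camera_info('wrist'))
E
```

```text
pics
{'time': 0.0, 'qpos': array([-1.50021070e-01,  2.87201019e-01,  1.57819593e+00, -3.39644817e-05,
        1.27858125e+00, -1.49999983e-01]), 'dq': array([-4.64121098e-05, -3.82240886e-04,  1.06482563e-03,  1.26507353e-03,
        8.95532998e-05,  6.81580069e-04]), 'joint_efforts': array([-1.79628755e-04, -4.05981302e+01, -2.92628127e+01, -1.54224781e-04,
        5.81841552e-03,  3.74769741e-06]), 'eef_pos': array([6.74337982e-01, 1.07238709e-04, 2.29913350e-01]), 'tcp_rot': array([ 0.70711026,  0.7071023 , -0.00072098, -0.00095034]), 'contact_force': array([ 0.19721168, -0.25012242,  0.39414058]), 'wrist_torque': array([-0.02989268, -0.00237598,  0.01088752]), 'finger_force': 0.0, 'opening': 1.0001586292079256} 0.0187
top [[0.006, -0.994, 0.108, 0.409], [-1.0, -0.006, -0.007, -0.222], [0.007, -0.108, -0.994, 1.4], [0.0, 0.0, 0.0, 1.0]] 587.9566838472805
side [[0.861, -0.254, 0.441, 0.051], [-0.509, -0.436, 0.743, -1.037], [0.004, -0.863, -0.504, 0.637], [0.0, 0.0, 0.0, 1.0]] 509.622065439343
{'K': array([[363.55134718,   0.        , 318.67162245],
       [  0.        , 363.55134718, 239.38530249],
       [  0.        ,   0.        ,   1.        ]]), 'D': array([-0.05490266,  0.        ,  0.        ,  0.        ,  0.        ]), 'T_tool_cam': array([[ 1.01817105e-03, -9.54799344e-01, -2.97249351e-01,
         7.77010534e-02],
       [ 9.99999468e-01,  1.02172823e-03,  1.43398349e-04,
         1.13372078e-05],
       [ 1.66791402e-04, -2.97249338e-01,  9.54799876e-01,
        -1.43201566e-01],
       [ 0.00000000e+00,  0.00000000e+00,  0.00000000e+00,
         1.00000000e+00]])}
```

View pics/top0.png

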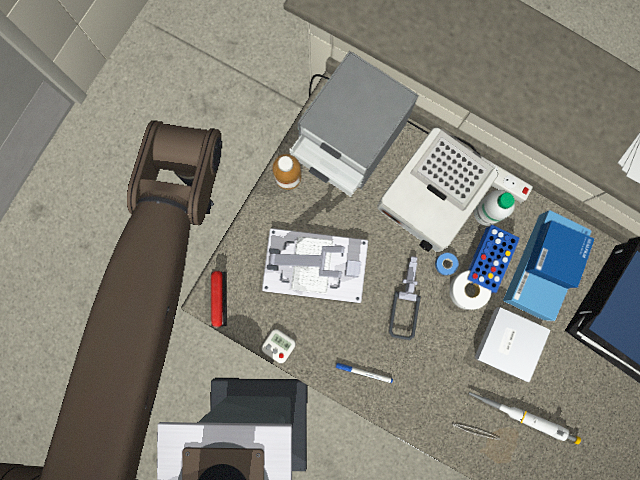

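View pics/side0.png

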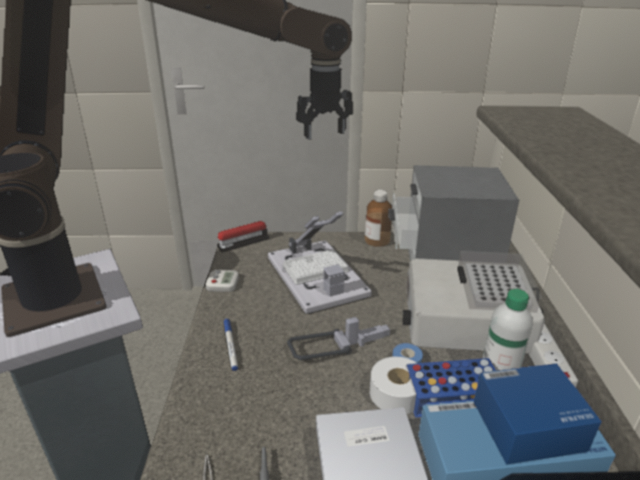

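Top view: clamp slab about (263–367, 230–302), with hinge on the left (+y) and eye near (352,268). The pin lies at (408,285) with tip up at (412,258) and ring folded back to (403,338). Bottle is at (287,170), stapler at (217,298). Next I measure from the depth cloud.

```bash
python3 - <<'E'
from h import *
f=np.load('top0.npz');im,d,K,D,W=[f[k] for k in['im','d','K','D','W']]
P=cloud(d,K,D,W);c=P[250:320,365:435]
print('table z',np.median(P[345:360,300:330,2]))
# slab: bright pixels
g=im.min(2)
m=((g>150)&(P[...,2]<.06)).astype(np.uint8);m[:220]=0;m[310:]=0;m[:,:255]=0;m[:,375:]=0
cs=max(cv2.findContours(m,0,2)[0],key=cv2.contourArea);r=cv2.minAreaRect(cs);b=cv2.boxPoints(r)
q=ray(b,K,D,W,.02);print('slab',r,q.round(4).tolist(),'c',q.mean(0),[np.linalg.norm(q[i]-q[i-1]).round(4) for i in range(4)])
# heights map
for nm,(r0,r1,c0,c1) in dict(eye=(255,282,340,362),bar=(240,285,265,350),pin=(250,305,395,425)).items():
    Q=P[r0:r1,c0:c1].reshape(-1,3);print(nm,np.percentile(Q[:,2],[50,90,97,99.5]).round(3))
Q=P[255:282,340:362].reshape(-1,3);Q=Q[(Q[:,2]>.068)&(Q[:,2]<.08)];print('eyetop',len(Q),Q.min(0).round(4),Q.max(0).round(4),Q.mean(0).round(4))
Q=P[235:285,265:350].reshape(-1,3);Q=Q[(Q[:,2]>.05)];
for lo in np.arange(.05,.2,.015):
    S=Q[(Q[:,2]>lo)&(Q[:,2]<lo+.015)]
    if len(S):print(round(lo,3),len(S),S.min(0).round(3),S.max(0).round(3),np.median(S,0).round(3))
Q=P[250:305,395:425].reshape(-1,3);Q=Q[Q[:,2]>.04];print('tab',len(Q),Q.min(0).round(4),Q.max(0).round(4),Q.mean(0).round(4))
# pin dark/grey ring
cv2.imwrite('pics/crop0.png',cv2.resize(im[220:345,255:435,::-1],None,fx=4.4,fy=4.4,interpolation=cv2.INTER_CUBIC))
E
```

```text
table z 0.0004251362446968665
slab ((314.8218078613281, 265.3186340332031), (100.20112609863281, 63.26610565185547), 6.842773914337158) [[0.4649, -0.0873, 0.02], [0.6139, -0.1027, 0.02], [0.5869, -0.3388, 0.02], [0.4384, -0.3208, 0.02]] c [ 0.52601796 -0.21236801  0.02      ] [np.float64(0.235), np.float64(0.1498), np.float64(0.2376), np.float64(0.1496)]
eye [0.024 0.078 0.081 0.187]
bar [0.034 0.148 0.176 0.187]
pin [0.002 0.02  0.053 0.058]
eyetop 195 [ 0.4993 -0.3153  0.0682] [ 0.5341 -0.2834  0.0799] [ 0.5164 -0.3001  0.0751]
0.05 175 [ 0.501 -0.289  0.05 ] [ 0.563 -0.103  0.065] [ 0.538 -0.123  0.054]
0.065 120 [ 0.501 -0.29   0.065] [ 0.547 -0.133  0.08 ] [ 0.529 -0.148  0.073]
0.08 93 [ 0.506 -0.29   0.08 ] [ 0.545 -0.148  0.095] [ 0.532 -0.161  0.087]
0.095 77 [ 0.517 -0.189  0.095] [ 0.542 -0.166  0.11 ] [ 0.531 -0.178  0.103]
0.11 86 [ 0.515 -0.205  0.11 ] [ 0.54  -0.181  0.125] [ 0.527 -0.194  0.117]
0.125 92 [ 0.514 -0.22   0.125] [ 0.539 -0.196  0.14 ] [ 0.527 -0.209  0.132]
0.14 184 [ 0.492 -0.239  0.14 ] [ 0.557 -0.214  0.155] [ 0.524 -0.229  0.149]
0.155 116 [ 0.491 -0.258  0.155] [ 0.556 -0.229  0.17 ] [ 0.507 -0.241  0.162]
0.17 120 [ 0.488 -0.274  0.17 ] [ 0.554 -0.245  0.185] [ 0.54  -0.26   0.178]
0.185 23 [ 0.487 -0.274  0.185] [ 0.552 -0.26   0.19 ] [ 0.541 -0.268  0.187]
tab 71 [ 0.4086 -0.4417  0.0402] [ 0.4836 -0.2224  1.3998] [ 0.4685 -0.4181  0.1479]
```

View pics/crop0.png

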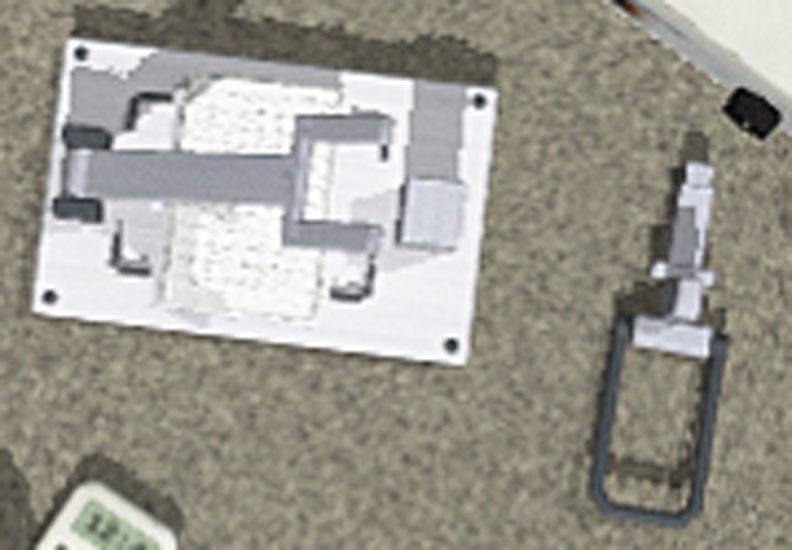

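Clamp: centre ≈ (0.526, −0.212), yaw ≈ −0.112, with slab sides 150 × 235 mm as given. The eye top reads 0.075 as it must, and the bar is raised about 0.74 rad. I'll lower the bar first with closed fingers.

```bash
python3 -m inch '[{"slide":[-11,-7.5,2],"turn":0,"grip":0},{"slide":[-22,-15,2],"turn":0,"grip":0},{"slide":[-22,-15,2],"turn":0,"grip":0},{"slide":[-22,-15,2],"turn":0,"grip":0},{"slide":[-22,-15,2],"turn":0,"grip":0},{"slide":[-22,-15,4],"turn":0,"grip":0},{"slide":[-22,-15,4],"turn":0,"grip":0},{"slide":[-22,-15,4],"turn":0,"grip":0},{"slide":[-22,-15,4],"turn":0,"grip":0}]' 40
```

```text
time: 1.0
eef_pos: [0.5258, -0.2193, 0.192]
tcp_rot: [0.707, 0.708, 0.0, 0.0]
contact_force: [0.3, -0.1, 0.2]
opening: -0.001
finger_force: 0.0
```

```bash
python3 -m inch '[{"slide":[0,0,2],"turn":0,"grip":0},{"slide":[0,0,4],"turn":0,"grip":0},{"slide":[-0.4,0,5],"turn":0,"grip":0},{"slide":[-0.8,-0.1,6],"turn":0,"grip":0},{"slide":[-1.1,-0.1,7],"turn":0,"grip":0},{"slide":[-1.5,-0.2,8],"turn":0,"grip":0},{"slide":[-1.9,-0.2,9],"turn":0,"grip":0},{"slide":[-2.2,-0.2,10],"turn":0,"grip":0},{"slide":[-2.6,-0.3,11],"turn":0,"grip":0},{"slide":[-2.9,-0.3,12],"turn":0,"grip":0},{"slide":[-3.3,-0.4,13],"turn":0,"grip":0},{"slide":[-3.5,-0.4,14],"turn":0,"grip":0}]'
```

```text
time: 2.2
eef_pos: [0.5207, -0.2552, 0.0503]
tcp_rot: [0.707, 0.707, -0.0, -0.0]
contact_force: [0.5, 0.0, 0.4]
opening: 0.003
finger_force: 0.5
```

```bash
python3 -m inch '[{"slide":[-0.3,0,0.3],"turn":0,"grip":0},{"slide":[-0.3,0,0.5],"turn":0,"grip":0},{"slide":[-0.3,0,0.6],"turn":0,"grip":0},{"slide":[-0.3,0,0.7],"turn":0,"grip":0},{"slide":[-0.3,0,0.7],"turn":0,"grip":0},{"slide":[-0.3,0,0.7],"turn":0,"grip":0}]'
```

```text
time: 2.8
eef_pos: [0.5212, -0.2582, 0.045]
tcp_rot: [0.707, 0.707, -0.0, 0.0]
contact_force: [-1.6, -0.6, 3.5]
opening: 0.004
finger_force: 1.8
```

```bash
python3 -m inch '[{"slide":[0,0,0.2],"turn":0,"grip":0},{"slide":[0,0,0.2],"turn":0,"grip":0},{"slide":[0,0,0.2],"turn":0,"grip":0},{"slide":[0,0,0.2],"turn":0,"grip":0}]'; python3 -c "
from h import *
print(ctrl.get_state()['contact_force'])"
```

```text
time: 3.2
eef_pos: [0.5214, -0.2583, 0.0449]
tcp_rot: [0.707, 0.707, -0.0, -0.0]
contact_force: [-6.1, 1.8, 12.6]
opening: 0.002
finger_force: 6.6
[-6.06386495  1.82762952 12.56511554]
```

```bash
python3 -m inch '[{"slide":[0,0,-5],"turn":0,"grip":0},{"slide":[0,0,-10],"turn":0,"grip":0},{"slide":[0,0,-15],"turn":0,"grip":8.5},{"slide":[0,0,-16],"turn":0,"grip":8.5}]'; python3 - <<'E'
from h import *
f=np.load('top0.npz');K,D,W=[f[k] for k in['K','D','W']]
o=np.array([255,220])
for n,p,z in[('tab',(688,295),.055),('flange',(683,272),.02),('tip',(698,172),.016),('hblock',(672,337),.016),('barmid',(640,518),.01)]:
    print(n,ray(np.array(p)/4.4+o,K,D,W,z).round(4))
E
```

```text
time: 3.6
eef_pos: [0.5243, -0.26, 0.2103]
tcp_rot: [0.707, 0.707, 0.001, 0.007]
contact_force: [0.1, -0.6, 0.5]
opening: 0.331
finger_force: 0.0
tab [[ 0.4739 -0.4347  0.055 ]]
flange [[ 0.4879 -0.4376  0.02  ]]
tip [[ 0.5422 -0.4469  0.016 ]]
hblock [[ 0.4532 -0.432   0.016 ]]
barmid [[ 0.3565 -0.4151  0.01  ]]
```

```bash
python3 -m inch '[{"slide":[-5,-1.5,0],"turn":0.15,"grip":8.5},{"slide":[-10,-3,0],"turn":0.3,"grip":8.5},{"slide":[-14,-4,0],"turn":0.45,"grip":8.5},{"slide":[-17.5,-5.2,0],"turn":0.6,"grip":8.5},{"slide":[-17.5,-5.2,0],"turn":0.75,"grip":8.5},{"slide":[-17.5,-5.2,0],"turn":0.9,"grip":8.5},{"slide":[-17.5,-5.2,0],"turn":1.05,"grip":8.5},{"slide":[-17.5,-5.2,0],"turn":1.2,"grip":8.5},{"slide":[-17.5,-5.2,0],"turn":1.35,"grip":8.5},{"slide":[-17.5,-5.2,0],"turn":1.5,"grip":8.5},{"slide":[-17.5,-5.2,0],"turn":1.65,"grip":8.5},{"slide":[-17.5,-5.2,0],"turn":1.74,"grip":8.5},{"slide":[-17.5,-5.2,0],"turn":1.74,"grip":8.5},{"slide":[-17.5,-5.2,0],"turn":1.74,"grip":8.5}]'; python3 - <<'E'
from h import *
im,d,K,D,W=look('wrist');cv2.imwrite('pics/w1.png',im[...,::-1]);np.savez('w1.npz',im=im,d=d,K=K,D=D,W=W)
print(W.round(3))
E
```

```text
time: 5.0
eef_pos: [0.4689, -0.4327, 0.2016]
tcp_rot: [0.997, -0.083, -0.0, -0.0]
contact_force: [-0.2, 0.5, 0.2]
opening: 0.994
finger_force: 0.0
[[-0.165 -0.941 -0.294  0.544]
 [-0.986  0.158  0.05  -0.444]
 [-0.001  0.298 -0.955  0.345]
 [ 0.     0.     0.     1.   ]]
```

View pics/w1.png

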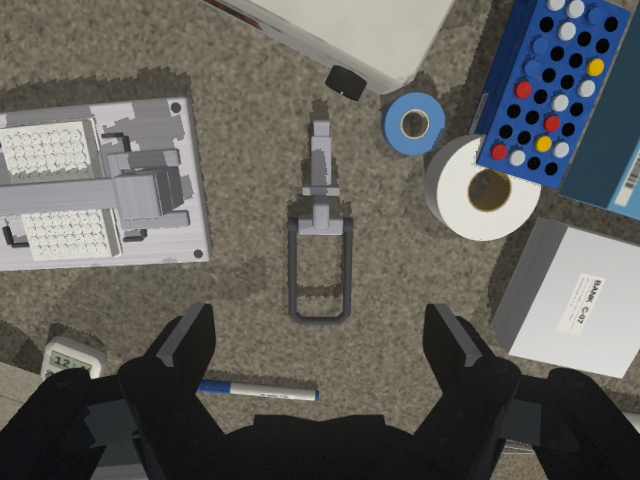

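The bar is down with its fork around the eye at (150,190). The pin's tip is at (320,122), its tab near (320,212), and its ring bar at (320,320), all lined up with the gripper.

```bash
python3 - <<'E'
from h import *
f=np.load('w1.npz');im,d,K,D,W=[f[k] for k in['im','d','K','D','W']]
P=cloud(d,K,D,W)
Q=P[185:235,300:342].reshape(-1,3);Q=Q[(Q[:,2]>.045)&(Q[:,2]<.065)];print('tab',len(Q),Q.min(0).round(4),Q.max(0).round(4),((Q.min(0)+Q.max(0))/2).round(4))
Q=P[118:325,280:360].reshape(-1,3);Q=Q[(Q[:,2]>.006)&(Q[:,2]<.09)]
# axis fit
T=P[118:185,305:335].reshape(-1,3);T=T[T[:,2]>.008];v=T[:,:2]-T[:,:2].mean(0);e=np.linalg.svd(v,full_matrices=0)[2][0];print('shank',T.mean(0).round(4),'yaw',np.arctan(e[1]/e[0]),T.min(0),T.max(0))
print(ray([(320.5,122),(320,189),(320,234),(320.5,319)],K,D,W,.012).round(4))
# eye
Q=P[150:235,90:200].reshape(-1,3);Q=Q[(Q[:,2]>.071)&(Q[:,2]<.08)]
r=cv2.minAreaRect((Q[:,:2]*1000).astype(np.float32));print('eye',len(Q),np.median(Q,0),r)
g=P[150:235,90:200];E=(abs(g[...,2]-.075)<.004).astype(np.uint8);print('z>',P[150:235,90:200,2].max())
# prongs/bar
Q=P[140:240,0:190].reshape(-1,3);Q=Q[(Q[:,2]>.041)&(Q[:,2]<.05)];print('bar z',np.median(Q,0))
r=cv2.minAreaRect((Q[:,:2]*1000).astype(np.float32));print(r)
E
```

```text
tab 460 [ 0.4634 -0.4415  0.0452] [ 0.4858 -0.425   0.0571] [ 0.4746 -0.4333  0.0511]
shank [ 0.5216 -0.4415  0.0205] yaw -0.18170847202033782 [ 0.49319002 -0.45321442  0.00816726] [ 0.5501274  -0.42254087  0.34472984]
[[ 0.5474 -0.4457  0.012 ]
 [ 0.4892 -0.4355  0.012 ]
 [ 0.4466 -0.4284  0.012 ]
 [ 0.3563 -0.4139  0.012 ]]
eye 1769 [ 0.51800126 -0.29978645  0.07548329] ((517.3051147460938, -298.4720153808594), (31.770910263061523, 34.11614990234375), 83.72486114501953)
z> 0.3447298442106368
bar z [ 0.52858006 -0.25072809  0.04554011]
((524.3826904296875, -239.15292358398438), (170.0019073486328, 66.43697357177734), 83.2474594116211)
```

```bash
python3 -m inch '[{"slide":[0.6,0,4],"turn":0,"grip":4},{"slide":[0.6,0,8],"turn":0,"grip":4},{"slide":[0.6,0,12],"turn":0,"grip":4},{"slide":[0.6,0,15],"turn":0,"grip":4},{"slide":[0.6,0,17],"turn":0,"grip":4},{"slide":[0.6,0,17.4],"turn":0,"grip":4},{"slide":[0.6,0,17.4],"turn":0,"grip":4}]'; python3 -m inch '[{"slide":[0,0,0],"turn":0,"grip":0},{"slide":[0,0,0],"turn":0,"grip":0},{"slide":[0,0,0],"turn":0,"grip":0},{"slide":[0,0,0],"turn":0,"grip":0},{"slide":[0,0,0],"turn":0,"grip":0},{"slide":[0,0,0],"turn":0,"grip":0}]' 90
```

```text
time: 5.75
eef_pos: [0.4747, -0.4337, 0.0277]
tcp_rot: [0.996, -0.084, -0.0, -0.001]
contact_force: [0.0, -0.3, 1.5]
opening: 0.465
finger_force: 0.0
time: 6.35
eef_pos: [0.476, -0.4354, 0.0307]
tcp_rot: [0.996, -0.084, 0.001, 0.002]
contact_force: [-0.6, -0.1, 5.9]
opening: 0.145
finger_force: 90.3
```

```bash
python3 -m inch '[{"slide":[0,0,-1],"turn":0,"grip":0},{"slide":[0,0,-3],"turn":0,"grip":0},{"slide":[0,0,-6],"turn":0,"grip":0},{"slide":[0,0,-9],"turn":0,"grip":0},{"slide":[-2,-3,-9],"turn":-0.01,"grip":0},{"slide":[-4.5,-6.5,-9],"turn":-0.03,"grip":0},{"slide":[-7,-10,-9],"turn":-0.053,"grip":0},{"slide":[-9.3,-13.5,-9],"turn":-0.053,"grip":0},{"slide":[-9.3,-13.5,-9],"turn":-0.053,"grip":0},{"slide":[-9.3,-13.5,-9],"turn":-0.053,"grip":0},{"slide":[-9.3,-13.5,-9],"turn":-0.053,"grip":0}]'; python3 - <<'E'
from h import *
im,d,K,D,W=look('wrist');cv2.imwrite('pics/w2.png',im[...,::-1]);np.savez('w2.npz',im=im,d=d,K=K,D=D,W=W)
im,d,K,D,W=look('side');cv2.imwrite('pics/s2.png',cv2.resize(im[200:400,200:460,::-1],None,fx=3,fy=3,interpolation=cv2.INTER_CUBIC));np.savez('s2.npz',im=im,d=d,K=K,D=D,W=W)
E
```

```text
time: 7.45
eef_pos: [0.4064, -0.286, 0.1188]
tcp_rot: [0.998, -0.058, 0.0, 0.0]
contact_force: [0.1, -1.1, -2.2]
opening: 0.148
finger_force: 89.1
```

View pics/w2.png

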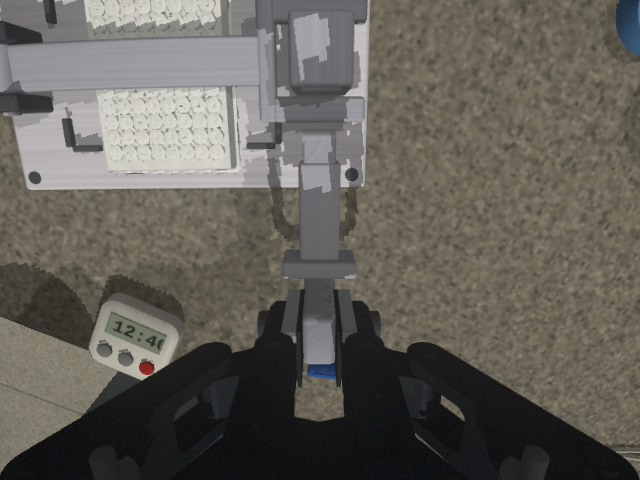

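View pics/s2.png

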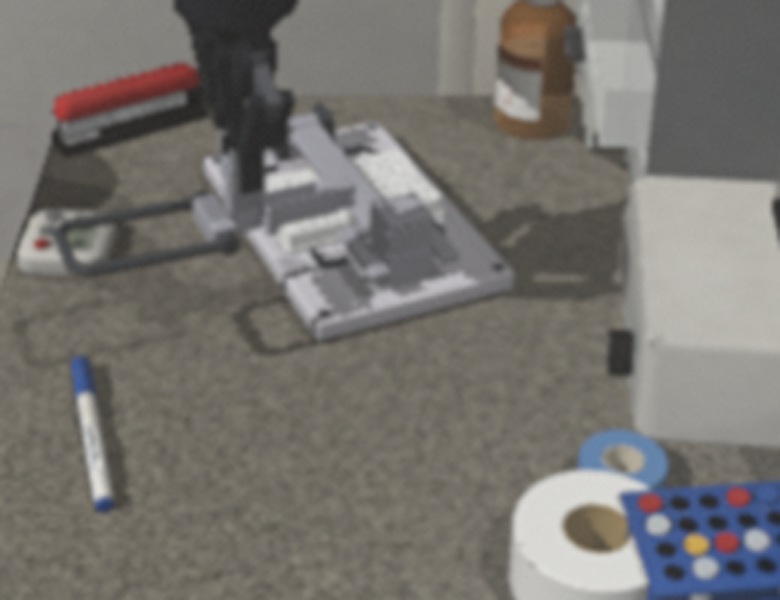

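Wrist view: the pin is held straight, tip at about (318,135), flange at (320,265). The eye is ahead at (320,50), and the fork prongs lie on both sides of it. The side view shows the ring still folded back.

```bash
cat > m.py <<'E'
from h import *
import sys
def meas(f):
    im,d,K,D,W=[f[k] for k in['im','d','K','D','W']]
    P=cloud(d,K,D,W);V=W[:3,:3]
    a=-.113;o=np.array([.5001,-.2971,0]);B=np.array([[np.cos(a),np.sin(a),0],[-np.sin(a),np.cos(a),0],[0,0,1]])
    return (P-o)@B.T
if __name__=='__main__':
    L=meas(np.load('w2.npz'))*1000
    for r in [140,155,165,180,200,220,240,265,285,330,350]:
        row=L[r,285:360]; z=np.median(L[r,312:328,2]); m=abs(row[:,2]-z)<4
        print(r,'x',row[m,0].mean().round(1),'y',row[m,1].min().round(1),row[m,1].max().round(1),'mid',((row[m,1].min()+row[m,1].max())/2).round(1),'z',z.round(1))
    Q=L[5:100,270:370].reshape(-1,3);Q=Q[abs(Q[:,2]-75)<3];print('eye',Q.min(0),Q.max(0),len(Q))
E
python3 m.py
```

```text
140 x -23.9 y -4.9 8.5 mid 1.8 z 105.4
155 x -30.0 y -4.9 8.7 mid 1.9 z 105.5
165 x -34.1 y -6.6 10.8 mid 2.1 z 106.5
180 x -40.4 y -6.6 10.9 mid 2.1 z 106.7
200 x -49.1 y -6.8 10.6 mid 1.9 z 106.4
220 x -58.0 y -6.5 10.7 mid 2.1 z 107.2
240 x -67.3 y -6.7 11.0 mid 2.2 z 107.0
265 x -78.1 y -14.8 17.3 mid 1.2 z 109.6
285 x -85.4 y -4.3 8.7 mid 2.2 z 115.7
330 x -90.6 y -11.6 8.4 mid -1.6 z 143.7
350 x -99.3 y -3.9 8.4 mid 2.2 z 144.1
eye [  0.42371965 -14.82656457  72.06675306] [34.54841487 16.30068434 77.90352292] 5054
```

Eye re-measured: mouth x +0.5, y centre +0.8 mm. The pin is 1.3 mm too far to +y, 40 mm too high, and straight. Lower, correct, and start the insertion.

```bash
python3 -m inch '[{"slide":[0,0.13,1.5],"turn":0,"grip":0},{"slide":[0,0.13,3],"turn":0,"grip":0},{"slide":[0,0.13,4],"turn":0,"grip":0},{"slide":[0,0.13,4.05],"turn":0,"grip":0},{"slide":[0,0.13,4.05],"turn":0,"grip":0},{"slide":[1,0.13,4.05],"turn":0,"grip":0},{"slide":[1.5,0.13,4.05],"turn":0,"grip":0},{"slide":[2,0.13,4.05],"turn":0,"grip":0},{"slide":[2.5,0.13,4.05],"turn":0,"grip":0},{"slide":[3,0.13,4.05],"turn":0,"grip":0},{"slide":[3.5,0.13,4.05],"turn":0,"grip":0}]'
```

```text
time: 8.65
eef_pos: [0.4411, -0.2906, 0.0778]
tcp_rot: [0.998, -0.058, 0.0, 0.0]
contact_force: [0.0, 0.2, -2.8]
opening: 0.145
finger_force: 89.1
```

```bash
python3 -m inch '[{"slide":[0.7,0,0],"turn":0,"grip":0},{"slide":[1.4,0,0],"turn":0,"grip":0},{"slide":[2.1,0,0],"turn":0,"grip":0},{"slide":[2.8,0,0],"turn":0,"grip":0},{"slide":[3.4,0,0],"turn":0,"grip":0},{"slide":[3.6,0,0],"turn":0,"grip":0},{"slide":[3.6,0,0],"turn":0,"grip":0}]'
```

```text
time: 9.35
eef_pos: [0.4767, -0.2948, 0.0778]
tcp_rot: [0.998, -0.058, 0.0, 0.0]
contact_force: [-0.1, 1.4, -1.7]
opening: 0.14
finger_force: 89.2
```

Smooth, about 4 mm to go. Now creep on until it stops.

```bash
python3 -m inch '[{"slide":[0.2,0,0],"turn":0,"grip":0},{"slide":[0.35,0,0],"turn":0,"grip":0},{"slide":[0.45,0,0],"turn":0,"grip":0},{"slide":[0.5,0,0],"turn":0,"grip":0},{"slide":[0.5,0,0],"turn":0,"grip":0}]'; python3 - <<'E'
from h import *
im,d,K,D,W=look('wrist');np.savez('w3.npz',im=im,d=d,K=K,D=D,W=W)
from m import meas
L=meas(np.load('w3.npz'))*1000
Q=L[:,300:340].reshape(-1,3)
for x0 in range(-50,50,4):
    S=Q[(Q[:,0]>x0)&(Q[:,0]<x0+4)&(Q[:,2]>40)]
    if len(S):print(x0,len(S),np.percentile(S[:,2],[10,50,90]).round(1),np.median(S[:,1]).round(1))
E
```

```text
time: 9.85
eef_pos: [0.4813, -0.2953, 0.0778]
tcp_rot: [0.998, -0.058, 0.0, -0.0]
contact_force: [-0.4, 0.2, -2.8]
opening: 0.145
finger_force: 89.2
-34 22 [101.1 101.7 114.4] 2.7
-30 330 [101.8 102.7 114.9] 1.0
-26 376 [101.9 102.9 114.8] 0.8
-22 373 [101.9 102.7 114.2] 0.8
-18 377 [101.8 102.7 111.7] 1.1
-14 794 [ 73.8 101.3 103.4] 0.8
-10 3833 [ 74.6 157.1 167. ] 1.0
-6 345 [67.7 68.7 69.3] 1.1
-2 96 [68.  74.7 75.6] 1.1
2 342 [74.8 75.7 76.4] 0.7
6 368 [74.9 75.6 76.4] 1.1
10 369 [74.9 75.6 76.4] 0.7
14 365 [74.8 75.6 76.4] 0.7
18 372 [74.8 75.6 76.3] 1.1
22 378 [74.8 75.6 76.4] 0.7
26 391 [74.8 75.6 76.4] 1.0
30 454 [73.7 75.4 76.3] 1.0
34 456 [64.8 65.7 73. ] 0.6
38 393 [64.6 65.5 66.4] 0.6
42 411 [45.7 64.4 65.3] 1.0
46 383 [45.6 64.4 65.3] 0.6
```

```bash
python3 -m inch '[{"slide":[0.1,0,0],"turn":0,"grip":0},{"slide":[0.2,0,0],"turn":0,"grip":0},{"slide":[0.3,0,0],"turn":0,"grip":0},{"slide":[0.3,0,0],"turn":0,"grip":0}]'
```

```text
time: 10.3
eef_pos: [0.4833, -0.2956, 0.0779]
tcp_rot: [0.998, -0.058, -0.002, -0.0]
contact_force: [-4.9, 0.7, 0.5]
opening: 0.143
finger_force: 89.6
```

The flange has met the eye (−4.9 N). Release, rise, and turn over the ring's cross bar.

```bash
python3 -m inch '[{"slide":[-0.25,0,0],"turn":0,"grip":4},{"slide":[-0.25,0,0],"turn":0,"grip":4},{"slide":[-0.25,0,0],"turn":0,"grip":4},{"slide":[-0.25,0,0],"turn":0,"grip":4},{"slide":[-0.25,0,-4],"turn":0,"grip":4},{"slide":[-0.25,0,-8],"turn":0,"grip":4},{"slide":[-3,0,-11],"turn":-0.15,"grip":4},{"slide":[-6,0,-12],"turn":-0.3,"grip":4},{"slide":[-9,0,-12],"turn":-0.45,"grip":4},{"slide":[-11.9,0,-12],"turn":-0.6,"grip":4},{"slide":[-11.9,0,-12],"turn":-0.75,"grip":4},{"slide":[-11.9,0,-12],"turn":-0.9,"grip":4},{"slide":[-11.9,0,-12],"turn":-1.05,"grip":4},{"slide":[-11.9,0,-12],"turn":-1.2,"grip":4},{"slide":[-11.9,0,-12],"turn":-1.35,"grip":4},{"slide":[-11.9,0,-12],"turn":-1.5,"grip":4},{"slide":[-11.9,0,-12],"turn":-1.57,"grip":4},{"slide":[-11.9,0,-12],"turn":-1.57,"grip":4},{"slide":[-11.9,0,-12],"turn":-1.57,"grip":4}]'; python3 - <<'E'
from h import *
im,d,K,D,W=look('wrist');cv2.imwrite('pics/w4.png',im[...,::-1]);np.savez('w4.npz',im=im,d=d,K=K,D=D,W=W)
E
```

```text
time: 12.2
eef_pos: [0.3662, -0.2819, 0.198]
tcp_rot: [0.748, 0.664, 0.0, 0.0]
contact_force: [0.0, -0.2, -0.4]
opening: 0.467
finger_force: 0.0
```

View pics/w4.png

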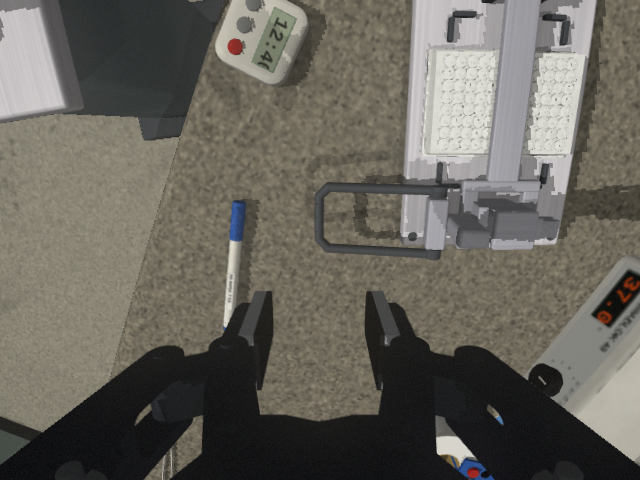

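The pin's head is against the eye. The ring is folded back with its cross bar at (320,218), between the finger positions.

```bash
python3 - <<'E'
from h import *
from m import meas
f=np.load('w4.npz');L=meas(f)*1000
Q=L[200:236,310:332].reshape(-1,3);Q=Q[Q[:,2]>25];print('bar',len(Q),np.percentile(Q,[5,50,95],axis=0).round(1))
Q=L[180:260,405:520].reshape(-1,3)
Q1=Q[Q[:,2]>95];print('tab',len(Q1),Q1.min(0),Q1.max(0))
for c in (345,370,395,420): 
    q=L[178:200,c];q=q[q[:,2]>25];r=L[238:262,c];r=r[r[:,2]>25];print(c,np.median(q,0).round(1),np.median(r,0).round(1))
E
```

```text
bar 359 [[-138.9  -11.5   35.4]
 [-134.6    3.4   38.2]
 [-131.1   17.4   39.9]]
tab 627 [-134.57705118   -5.3958414    95.16102319] [-14.33817333  77.69400464 341.15896508]
345 [-113.    29.6   42.9] [-112.1  -23.5   42.1]
370 [-92.8  29.9  45.7] [-90.9 -23.8  46.5]
395 [-73.1  29.6  49.3] [-70.  -23.7  49.8]
420 [-53.3  29.4  52.1] [-49.5 -24.2  53.1]
```

The bar is at clamp (−135, +3, 36) mm. The pin is tilted a little tail-down within its play, which is allowed. Grasp it loosely and swing it on its arc.

```bash
python3 -m inch '[{"slide":[0.3,0,5],"turn":0,"grip":4},{"slide":[0.3,0,10],"turn":0,"grip":4},{"slide":[0.3,0,14],"turn":0,"grip":4},{"slide":[0.3,0,17],"turn":0,"grip":4},{"slide":[0.3,0,17.4],"turn":0,"grip":4},{"slide":[0.3,0,17.4],"turn":0,"grip":0},{"slide":[0.3,0,17.4],"turn":0,"grip":0},{"slide":[0.3,0,17.4],"turn":0,"grip":0},{"slide":[0.3,0,17.4],"turn":0,"grip":0},{"slide":[0.3,0,17.4],"turn":0,"grip":0}]' 20
```

```text
time: 13.25
eef_pos: [0.3672, -0.2799, 0.0252]
tcp_rot: [0.747, 0.664, -0.0, 0.002]
contact_force: [-0.8, -1.0, 1.8]
opening: 0.079
finger_force: 20.9
```

```bash
python3 -m inch '[{"slide":[0,-0.03,-1.2],"turn":0,"grip":0},{"slide":[0,-0.06,-2.4],"turn":0,"grip":0},{"slide":[0,0.2,-3.6],"turn":0,"grip":0},{"slide":[0,0.5,-4.8],"turn":0,"grip":0},{"slide":[0,1,-5.9],"turn":0,"grip":0},{"slide":[0,1.6,-7],"turn":0,"grip":0},{"slide":[0,2.4,-7.9],"turn":0,"grip":0},{"slide":[0,3.2,-8.8],"turn":0,"grip":0},{"slide":[0,4.2,-9.5],"turn":0,"grip":0},{"slide":[0,5.2,-10.2],"turn":0,"grip":0}]'
```

```text
time: 14.25
eef_pos: [0.4168, -0.286, 0.1303]
tcp_rot: [0.747, 0.665, -0.002, -0.001]
contact_force: [-6.9, 1.8, 11.9]
opening: 0.081
finger_force: 20.8
```

```bash
python3 -m inch '[{"slide":[0,0.9,-1],"turn":0,"grip":0},{"slide":[0,2.1,-1.3],"turn":0,"grip":0},{"slide":[0,3.2,-1.5],"turn":0,"grip":0},{"slide":[0,4.3,-1.5],"turn":0,"grip":0},{"slide":[0,5.6,-1.4],"turn":0,"grip":0}]'
```

```text
time: 14.75
eef_pos: [0.4756, -0.2922, 0.1412]
tcp_rot: [0.747, 0.665, 0.0, 0.002]
contact_force: [-1.3, -0.4, 4.0]
opening: 0.081
finger_force: 20.3
```

```bash
python3 -m inch '[{"slide":[0,1.3,0.2],"turn":0,"grip":0},{"slide":[0,2.5,0.6],"turn":0,"grip":0},{"slide":[0,3.6,1.1],"turn":0,"grip":0},{"slide":[0,4.6,1.8],"turn":0,"grip":0},{"slide":[0,5.6,2.5],"turn":0,"grip":0},{"slide":[0,6.2,3.1],"turn":0,"grip":0},{"slide":[0,6.7,3.8],"turn":0,"grip":0}]';python3 - <<'E'
from h import *
im,d,K,D,W=look('side');cv2.imwrite('pics/s5.png',cv2.resize(im[200:340,230:420,::-1],None,fx=4,fy=4,interpolation=cv2.INTER_CUBIC))
E
```

```text
time: 15.45
eef_pos: [0.5405, -0.2992, 0.1007]
tcp_rot: [0.747, 0.665, -0.0, -0.0]
contact_force: [-0.6, 0.0, 0.3]
opening: 0.081
finger_force: 21.1
```

View pics/s5.png

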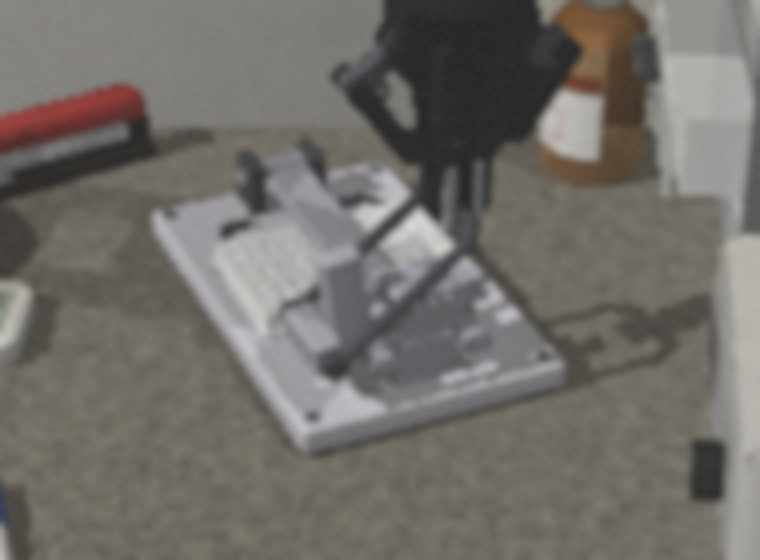

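The ring is held at about 2.5 rad, over the eye, and the pin is in place. Release, rise, turn, and set the fingers 26 mm apart to press on both sides of the pin's end.

```bash
python3 -m inch '[{"slide":[0,0,0],"turn":0,"grip":3},{"slide":[0,0,0],"turn":0,"grip":3},{"slide":[0,0,0],"turn":0,"grip":3},{"slide":[0,0,-3],"turn":0,"grip":3},{"slide":[-0.15,0.5,-6],"turn":0.15,"grip":3},{"slide":[-0.15,0.5,-6],"turn":0.3,"grip":2.6},{"slide":[-0.15,0.5,-6],"turn":0.45,"grip":2.6},{"slide":[-0.15,0.5,-6],"turn":0.6,"grip":2.6},{"slide":[-0.15,0.5,-6],"turn":0.75,"grip":2.6},{"slide":[-0.15,0.5,-6],"turn":0.9,"grip":2.6},{"slide":[-0.15,0.5,-6],"turn":1.05,"grip":2.6},{"slide":[-0.15,0.5,-6],"turn":1.2,"grip":2.6},{"slide":[-0.15,0.5,-6],"turn":1.35,"grip":2.6},{"slide":[-0.15,0.5,-6],"turn":1.5,"grip":2.6},{"slide":[-0.15,0.5,-6],"turn":1.57,"grip":2.6},{"slide":[-0.15,0.5,-6],"turn":1.57,"grip":2.6},{"slide":[-0.15,0.5,-6],"turn":1.57,"grip":2.6}]';python3 - <<'E'
from h import *
from m import meas
im,d,K,D,W=look('wrist');cv2.imwrite('pics/w6.png',im[...,::-1]);np.savez('w6.npz',im=im,d=d,K=K,D=D,W=W)
E
```

```text
time: 17.2
eef_pos: [0.5449, -0.3014, 0.162]
tcp_rot: [0.998, -0.057, 0.0, 0.0]
contact_force: [0.5, 0.3, -0.1]
opening: 0.304
finger_force: 0.0
```

View pics/w6.png

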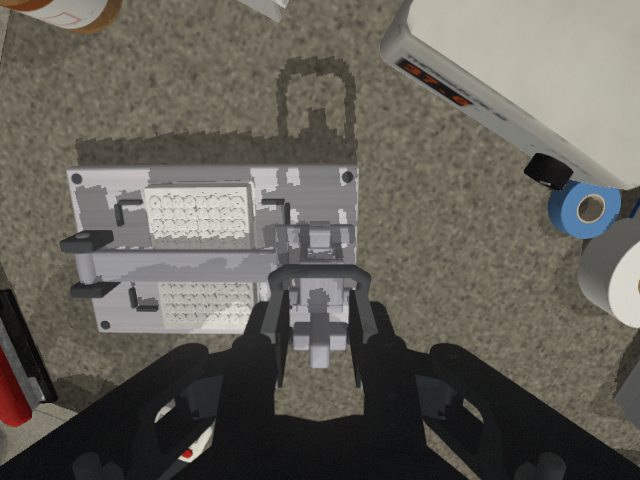

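The ring stands over the eye with its cross bar at (320,270). The pin's tip is at (320,228) and the tab at (320,350), in line with the fingers.

```bash
python3 - <<'E'
from h import *
from m import meas
L=meas(np.load('w6.npz'))*1000
Q=L[262:280,300:340].reshape(-1,3);Q=Q[Q[:,2]>90];print('bar',np.percentile(Q,[5,50,95],axis=0).round(1))
Q=L[215:260,280:360].reshape(-1,3);Q=Q[(Q[:,2]>52)&(Q[:,2]<70)&(Q[:,0]>36)];print('tip',np.percentile(Q,[3,50,97],axis=0).round(1))
for x in range(36,62,4):
    S=Q[abs(Q[:,0]-x)<2];len(S) and print(x,np.median(S[:,2]).round(1),np.median(S[:,1]).round(1),len(S))
E
```

```text
bar [[ 38.2  -8.2 108.7]
 [ 42.3   2.3 112.6]
 [ 44.6  12.1 114. ]]
tip [[36.8 -6.2 59.2]
 [46.1  2.3 69.1]
 [56.9 10.3 70. ]]
36 69.5 2.3 40
40 69.5 0.9 76
44 69.2 2.6 90
48 69.6 2.9 43
52 69.6 3.3 12
56 63.1 2.2 156
```

```bash
python3 -m inch '[{"slide":[0,-0.12,2],"turn":0,"grip":2.6},{"slide":[0,-0.12,4],"turn":0,"grip":2.6},{"slide":[0.2,-0.12,5],"turn":0,"grip":2.6},{"slide":[0.5,-0.12,6.2],"turn":0,"grip":2.6},{"slide":[0.8,-0.12,7],"turn":0,"grip":2.6},{"slide":[1,-0.12,7.7],"turn":0,"grip":2.6},{"slide":[1.2,-0.12,8.3],"turn":0,"grip":2.6},{"slide":[1.4,-0.12,8.8],"turn":0,"grip":2.6},{"slide":[1.5,-0.12,9.2],"turn":0,"grip":2.6}]'
```

```text
time: 18.15
eef_pos: [0.5605, -0.3021, 0.0697]
tcp_rot: [0.998, -0.058, 0.0, 0.0]
contact_force: [0.1, 0.7, 1.7]
opening: 0.304
finger_force: 1.4
```

```bash
python3 -m inch '[{"slide":[0,0,0.3],"turn":0,"grip":2.6},{"slide":[0,0,0.5],"turn":0,"grip":2.6},{"slide":[0,0,0.7],"turn":0,"grip":2.6},{"slide":[0,0,0.8],"turn":0,"grip":2.6},{"slide":[0,0,0.9],"turn":0,"grip":2.6},{"slide":[0,0,0.9],"turn":0,"grip":2.6}]'
```

```text
time: 18.75
eef_pos: [0.5615, -0.3026, 0.0625]
tcp_rot: [0.998, -0.058, 0.002, 0.001]
contact_force: [1.7, -0.5, 1.9]
opening: 0.305
finger_force: 0.9
```

```bash
python3 -m inch '[{"slide":[0,0,0.2],"turn":0,"grip":2.6},{"slide":[0,0,0.4],"turn":0,"grip":2.6},{"slide":[0,0,0.6],"turn":0,"grip":2.6},{"slide":[0,0,0.6],"turn":0,"grip":2.6}]'
```

```text
time: 19.15
eef_pos: [0.5616, -0.3026, 0.0562]
tcp_rot: [0.998, -0.058, 0.002, 0.001]
contact_force: [3.5, 0.9, 5.3]
opening: 0.308
finger_force: 2.6
```

```bash
python3 -m inch '[{"slide":[0,0,0.1],"turn":0,"grip":2.6},{"slide":[0,0,0.2],"turn":0,"grip":2.6},{"slide":[0,0,0.3],"turn":0,"grip":2.6},{"slide":[0,0,0.4],"turn":0,"grip":2.6},{"slide":[0,0,0.4],"turn":0,"grip":2.6}]';python3 - <<'E'
from h import *
from m import meas
im,d,K,D,W=look('wrist');np.savez('w7.npz',im=im,d=d,K=K,D=D,W=W)
cv2.imwrite('pics/w7.png',im[100:420,180:460,::-1])
E
```

```text
time: 19.65
eef_pos: [0.5619, -0.3028, 0.0541]
tcp_rot: [0.998, -0.058, 0.002, 0.001]
contact_force: [-0.3, 2.8, 12.5]
opening: 0.302
finger_force: 6.2
```

View pics/w7.png

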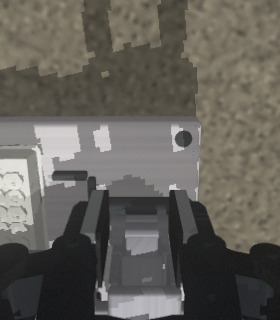

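Force has passed 12 N, above the lip's 5 to 8 N. The fingers sit on both sides of the pin end at (140,230) in the crop. One firmer press, then rise and measure the ring numerically.

```bash
python3 -m inch '[{"slide":[0,0,0.2],"turn":0,"grip":2.6},{"slide":[0,0,0.2],"turn":0,"grip":2.6},{"slide":[0,0,0.2],"turn":0,"grip":2.6}]'; python3 -m inch '[{"slide":[0,0,-2],"turn":0,"grip":2.6},{"slide":[0,0,-5],"turn":0,"grip":2.6},{"slide":[0,0,-10],"turn":0,"grip":2.6},{"slide":[-3,0,-13],"turn":0,"grip":2.6},{"slide":[-3,0,-13],"turn":0,"grip":2.6},{"slide":[-3,0,-13],"turn":0,"grip":2.6}]';python3 - <<'E'
from h import *
from m import meas
im,d,K,D,W=look('wrist');f=dict(im=im,d=d,K=K,D=D,W=W)
L=meas(f)*1000;g=im.max(2)
m=(abs(L[...,1]-2)<36)&(L[...,2]>40)&(L[...,2]<110)
for x in range(-56,72,6):
    out=[]
    for y in (-26,-20,-12,0,4,14,22,30):
        s=m&(abs(L[...,0]-x)<3)&(abs(L[...,1]-y)<2.5)
        out.append(f"{np.percentile(L[s][:,2],80):.0f}/{np.median(g[s]):.0f}" if s.sum()>3 else '-')
    print(x,*out,sep='\t')
E
```

```text
time: 20.0
eef_pos: [0.562, -0.3029, 0.0531]
tcp_rot: [0.998, -0.058, 0.002, 0.001]
contact_force: [-0.9, 3.5, 17.0]
opening: 0.304
finger_force: 8.3
time: 20.6
eef_pos: [0.5295, -0.2984, 0.1784]
tcp_rot: [0.998, -0.058, -0.0, -0.0]
contact_force: [0.1, 0.8, -0.2]
opening: 0.3
finger_force: 0.0
-56	-	-	-	-	-	-	-	-
-50	-	-	59/144	-	-	-	-	-
-44	-	60/140	61/179	-	-	61/166	61/149	-
-38	-	61/55	62/176	-	-	62/154	61/118	59/54
-32	-	59/81	60/83	100/179	99/181	61/77	61/76	58/55
-26	-	-	-	100/178	100/174	-	-	58/64
-20	58/72	56/82	-	101/173	101/167	-	-	59/75
-14	59/74	57/100	-	98/84	99/83	-	46/141	59/76
-8	59/76	57/113	68/171	69/98	69/98	68/175	46/134	60/78
-2	60/73	58/74	69/137	71/101	70/101	69/143	46/104	61/79
4	61/76	60/57	76/160	76/106	76/108	76/161	-	61/76
10	61/75	60/63	76/160	76/108	76/109	76/162	-	62/78
16	62/74	61/61	76/159	76/162	76/165	76/163	-	62/78
22	63/73	62/60	76/157	76/162	76/165	76/162	-	63/78
28	64/74	62/60	76/157	76/162	76/164	76/160	-	64/78
34	64/73	63/62	74/84	75/107	76/106	75/82	-	64/78
40	65/74	62/86	46/102	71/143	71/161	46/83	46/157	65/78
46	65/74	63/90	46/100	71/164	70/163	46/84	46/154	66/78
52	66/69	66/75	45/78	71/158	71/157	45/80	65/80	66/71
58	65/52	67/69	67/75	68/65	68/70	67/77	67/77	66/57
64	-	65/52	66/54	66/55	66/55	66/55	66/54	-
70	-	-	-	-	-	-	-	-
```

```bash
python3 - <<'E'
from h import *
from m import meas
im,d,K,D,W=look('wrist');L=meas(dict(im=im,d=d,K=K,D=D,W=W))*1000
def x(lo,hi,y0,y1,x0,x1):
    s=(L[...,2]>lo)&(L[...,2]<hi)&(L[...,1]>y0)&(L[...,1]<y1)&(L[...,0]>x0)&(L[...,0]<x1);q=L[s];return np.percentile(q,[1,50,99],axis=0).round(1).tolist()
print('ring bar',x(58,72,-14,-9,52,80));print('flange',x(62,72,-14,-8,-14,-1));print('tab top',x(97,106,-8,12,-45,0))
print('shank',x(66,75,-2,6,37,54));print('hblock',x(55,66,-16,-8,-60,-25))
Q=L[(L[...,2]>97)&(L[...,2]<106)&(abs(L[...,1]-2)<6)&(abs(L[...,0]+21)<8)];print('tab slope',np.polyfit(Q[:,0],Q[:,2],1))
E
```

```text
ring bar [[55.9, -13.7, 63.3], [59.8, -11.5, 66.1], [62.9, -9.4, 67.9]]
flange [[-10.2, -13.9, 66.1], [-6.1, -11.0, 67.9], [-2.7, -8.4, 69.0]]
tab top [[-35.3, -4.8, 97.2], [-23.2, 2.1, 99.6], [-14.0, 9.0, 101.4]]
shank [[37.3, -1.7, 68.7], [45.6, 1.9, 70.2], [53.9, 5.4, 71.8]]
hblock [[-47.0, -16.0, 56.3], [-37.7, -12.4, 60.6], [-31.2, -8.5, 62.6]]
tab slope [-1.42773329e-02  9.95807708e+01]
```

Pin stop face about 1 mm from the mouth; the ring's bar is level with the shank axis at x ≈ 60 mm, so it has snapped. The robot is clear, so I hand in.

```bash
python3 -c "
from plant import ctrl
print(ctrl.sign_off())"
```

```text
the job is handed in; nothing more can be done
None
```

The job is handed in at about 21 s of the 72 s allowed. By my measurements the bar is fully down, the linchpin is home in the eye with its tab up, and the ring has snapped onto the pin's end; the sign-off returned no verdict.

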